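# Load the specimen board and hold it out over the anvil

## Robot

A 6-joint arm with a two-finger parallel gripper is mounted at the origin on the work surface. World frame = base frame: x ahead of the robot, y to its left, z up, the work surface at z = 0. Lengths are in m, angles in rad, forces in N, time in s.
With the tool pointing down it reaches from about 0.325 to 0.9 m from the base axis. Payload 3.5 kg.
Tool frame: the origin (TCP) lies on the front face of the gripper's body, between the roots of the fingers; the fingertips stand 73 mm ahead of it and the grasp point (between the pads) lies 54 mm ahead of it (bot.tcp_to_grasp is the distance from the TCP to the grasp point, in m); y points along the fingers, x is the direction in which the jaws open and shut, and the axes are right-handed (so a half turn about y gives the same grasp; the last joint's range is limited). The gripper opens to 85 mm and grips with 20 to 120 N. Pads are 22 mm wide; open, the fingers measure 114 mm over their backs; the gripper's body (76 mm by 85 mm) begins 54 mm behind the grasp point. The pads swing forward as they close: fully open they stand 13 mm farther back than shut.
Start: joints at [1.117, 0.276, -0.026, 1.268, 0, 1.467], TCP at [0.215, 0.587, 0.304] pointing down, gripper open.
Joint ranges: [-3.12, 3.12], [-0.85, 1.88], [-1.08, 1.24], [-1.95, 2.15], [-1.57, 1.53], [-3.14, 3.14]. Speed limits (rad/s): [2.57, 2.57, 3.14, 3.14, 3.14, 3.14].

## Interface

Orientations are given as a unit quaternion [w, x, y, z].
In Python, from station import bot, imaging gives the robot as it stands. The module is installed in compiled form; this text tells all that it offers.
- The arm moves only by the tool play_rows, never from a script. Its argument "plan" is a list of rows, each an object of numbers: "tx", "ty", "tz": the shift along the tool's x, y, z in m; "roll": the turn about the tool's y in rad. In form: [{"tx": .., "ty": .., "tz": .., "roll": ..}, ...]. A call has 1 to 20 rows; each row is the pose to reach, as a shift and turn from the pose commanded when the call began, along the tool's axes at that moment; what a row does not reach only later rows make up. A row lasts 1/10 s, in which the tool goes at most 50 mm and 8.59 degrees, less where a joint would pass 70% of its speed; a pose out of reach is approached as far as the arm can. A call with a gripper value outside its range is refused whole. "claw" is the gripper's target within -1 to 1 (shut at 1, half-way at 0, fully open at -1), set as the call begins (left out, the last holds). The fingers move at their own pace and stop on an object; the grip force is fixed at half the most. Time passes only in rows, so rows that repeat a pose let the fingers close. It gives the time, the measured TCP pose, the force and the opening at its end, in the units of the state.
- bot.get_obs(): the state, without advancing time (a new reading comes with each control period).
- imaging.read_camera(name): name is "scene" or "side" or "wrist"; returns the picture (400x640x3 uint8, red, green, blue); there is no depth.
- imaging.calibration(name): a dict with "fx", "fy", "cx", "cy" (pixels), "eye" and "attitude" of the camera in the world. Camera axes: x right, y up, looking along -z (the intrinsics and any distortion apply to the point x, -y, -z); pixel columns grow to the right and rows downward; lengths in m; the calibration is good to about 2 mm. A picture is of the moment at which its call begins: read the wrist's pose just before it. calibration takes no time and is no camera call; for the wrist camera it gives the pose at the moment of the call.
- bot.job_done(): hands the job in, once; it reports no verdict.
The state is a dict: "clock": time; "q": joint angles; "joint_vel": joint speeds; "joint_torque": joint torques, N m; "tool_pos": TCP position; "tool_rot": TCP orientation; "wrist_force": force on the tool from outside, world axes, zero at the start; "moment": the same for the moment, N m; "finger_gap": finger opening in m.
Only numpy, scipy, OpenCV 4.12 (cv2) and the standard library are available. Lean on these libraries where they do the work, as an engineer would, in place of code of your own. Each camera call takes 0.05 s, during which the arm holds its last target. There are 200 camera calls.

## Task

Put the three specimens (round mount, steel bar, tube section) onto the floor of the board's shallow tray, side by side, while the board still sits on its stage; then slide the loaded board, which has a grip post, straight outward on the stage, without lifting it off, until its outer edge is level with the pointer. It would tip there under its load, so the job finishes with the gripper still holding it, flat on the stage and clear of the anvil and pointer, with nothing let go. Leave the other things on the bench alone.

Things in the scene. Friction and masses are not known exactly. Their poses are not given: they have to be found in the camera images.
- stage: Fixed raised stage: black top 110 x 300 mm (local x, y), 14 mm thick, its flat upper face 60 mm above the bench, on a narrower white block. Origin at the centre of its underside on the bench; local +y points outward (the slide direction, roughly world +y), z up. Yawed by up to 0.15 rad.
- stage_lip (a point): Middle of the outer upper edge of the stage: local (0, +150, 60) mm of the stage, same axes.
- anvil: Fixed anvil beyond the stage's outer end, axes parallel to the stage's: black base 140 x 100 x 10 mm, on it a round foot and a steel disc 38 mm across, its top 40 mm above the bench (20 mm below the board), and at the +x side a thin steel post with a pointer. Origin under the disc's centre, on the bench, on the stage's centre line.
- mark (a point): Tip of the pointer, local (58, 61, 70.5) mm of the anvil; axes as the stage's. The pointer is a 5 mm thick steel finger along local x, pointing to -x at the board's path. The board's outer edge must come level with it along local y; that is 145 to 175 mm beyond the stage lip.
- board: Loose aluminium board 90 x 290 x 8 mm (local x, y, z), about 0.5 kg, flat on the stage, outer end 10 mm short of to 20 mm beyond the stage lip. Origin at the centre of its underside; local +y outward. Outer half: a tray with walls 10 mm high; near the inner end: the grip post. Loaded, it balances about 113 to 125 mm from its outer edge; any farther over the lip it tips unless held.
- board_edge (a point): Middle of the board's outer end face: local (0, +145, 4) mm of the board.
- grip_post (a point): Centre of the top of the grip post: a black upright square post fixed to the board, 20 x 20 mm (sides along the board's axes), top 45 mm above the board's upper face; local (0, -118, 53) mm of the board.
- tray (a point): Centre of the tray's floor (the board's upper face): local (0, +74, 8) mm of the board; same axes. Inside the tray measures 82 mm (x) by 130 mm (y), walls 10 mm high.
- mount: Round resin specimen mount: black upright cylinder, 30 mm diameter, 28 mm high, 0.05 kg, with a small steel inset in its top. Origin at the centre of its underside, z up.
- bar: Steel bar offcut, 34 mm (local x) by 24 mm (local y) by 26 mm high, about 0.15 kg. Origin at the centre of its underside.
- tube: Steel tube section standing on end: ring 32 mm outside and 20 mm inside diameter, 26 mm high, about 0.1 kg. Origin at the centre of its underside, z up.
- jar: Bystander: small amber jar, 52 mm diameter, 85 mm high, on the far side of the bench. Origin at the centre of its underside.
- weight: Bystander: brass weight with a knob, 38 mm diameter, 47 mm high. Origin at the centre of its underside.
- spanner: Bystander: 140 mm spanner lying flat near the robot, along its local x. Origin underneath its middle.
There are look-alikes about, which are no part of the job. Leave any blue look-alike of the mount alone. What is shaped like the bar but turquoise is not meant.

How it is judged:
By the outcome, as a careful person would: the job done as asked, in the order asked, and still so for the second after the job is handed in, while the arm keeps its last pose, push and grip.
It also fails if it takes over 72 s, if anything falls off the work surface, if the arm or the gripper's body presses on something with over 40 N, if the wrist force passes 120 N, or if a joint passes its speed limit or range.

## Working session

There is one attempt and no reset: what is moved stays moved. The work goes in short steps, Python scripts to look and compute and a tool call to move; the robot and the scene stay as the last step left them, time stands still between calls to the robot, and variables do not carry over. Pictures are saved under pics/ and viewed, about 8 in all and at most 12, crops included, and the job is handed in when it is done.

Besides the shell and the picture viewer there is one more tool, called after "Request:" as name(argument=value, ...) on one line, values as JSON. play_rows: Moves the arm, as the interface text tells. Its arguments: {"type":"object","properties":{"plan":{"type":"array","items":{"type":"object","properties":{"tx":{"type":"number"},"ty":{"type":"number"},"tz":{"type":"number"},"roll":{"type":"number"}}}},"claw":{"type":"number"}},"required":["plan"]}

```bash
mkdir -p pics; python3 - <<'E'
from station import bot, imaging
import cv2, numpy as np
o=bot.get_obs(); print({k:np.round(v,3) for k,v in o.items()}); print(bot.tcp_to_grasp)
for n in ("scene","side","wrist"):
    print(n,imaging.calibration(n))
for n in ("scene","side","wrist"):
    cv2.imwrite(f"pics/{n}0.png",imaging.read_camera(n)[:,:,::-1])
E
```

```text
{'clock': np.float64(0.0), 'q': array([ 1.117,  0.277, -0.028,  1.268, -0.   ,  1.467]), 'joint_vel': array([ 0.001, -0.   , -0.001,  0.   ,  0.   , -0.   ]), 'joint_torque': array([ 1.0000e-03, -4.4551e+01,  2.9520e+01,  1.6000e-02, -0.0000e+00,
       -0.0000e+00]), 'tool_pos': array([0.215, 0.586, 0.303]), 'tool_rot': array([-0.579,  0.58 ,  0.404, -0.406]), 'wrist_force': array([ 0.283,  0.403, -0.051]), 'moment': array([-0.024, -0.037,  0.027]), 'finger_gap': np.float64(0.085)}
0.0539
scene {'fx': 409.5508960630218, 'fy': 409.5508960630218, 'cx': 323.9225766953526, 'cy': 199.95452125128853, 'eye': array([1.31207198, 0.03967713, 0.72184344]), 'attitude': array([0.66011287, 0.29544908, 0.29369529, 0.62506312])}
side {'fx': 366.04464657994845, 'fy': 366.04464657994845, 'cx': 315.48393500137473, 'cy': 187.63074306286921, 'eye': array([0.33690945, 0.43853386, 0.61576437]), 'attitude': array([-0.23468249, -0.08922654,  0.33193351,  0.90927603])}
wrist {'fx': 301.9362131876859, 'fy': 301.9362131876859, 'cx': 323.4076225091373, 'cy': 199.6661151212851, 'eye': array([0.15199587, 0.60771514, 0.37279107]), 'attitude': array([ 0.81247132, -0.10782837, -0.0737544 ,  0.56817575])}
```

View pics/scene0.png

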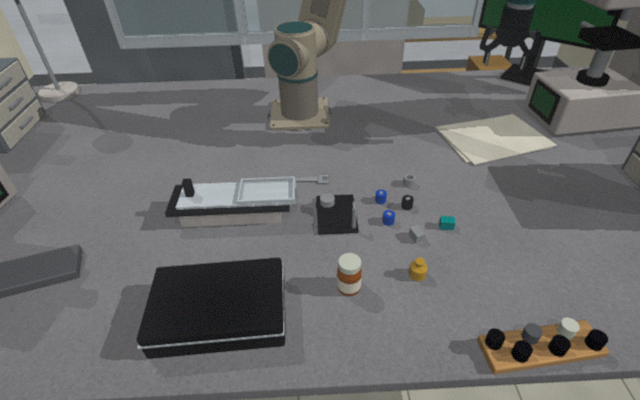

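View pics/side0.png

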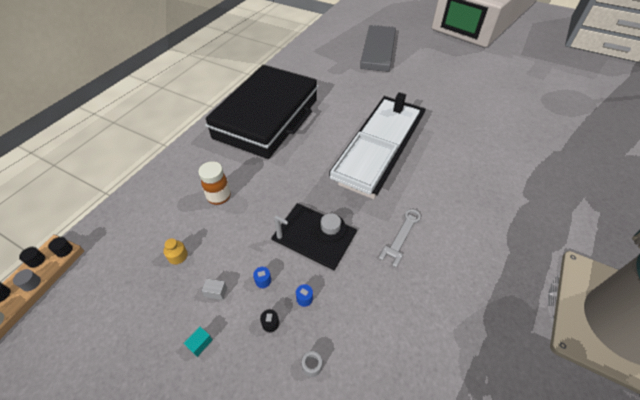

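```bash
cat > h.py <<'E'
import numpy as np, cv2
from scipy.spatial.transform import Rotation as R
def rot(q): return R.from_quat(np.r_[q[1:],q[0]])
def px2w(c,u,v,z):
    d=rot(c["attitude"]).apply([(u-c["cx"])/c["fx"],-(v-c["cy"])/c["fy"],-1.])
    e=np.array(c["eye"]); return e+d*(z-e[2])/d[2]
def w2px(c,p):
    x=rot(c["attitude"]).inv().apply(np.array(p)-c["eye"])
    return np.array([c["cx"]+c["fx"]*x[0]/-x[2], c["cy"]-c["fy"]*x[1]/-x[2]])
E
python3 - <<'E'
from h import *
from station import imaging
a=cv2.imread("pics/scene0.png");b=cv2.imread("pics/side0.png")
A=cv2.resize(a[165:265,160:460],(780,260),interpolation=cv2.INTER_CUBIC)
B=cv2.resize(b[260:380,170:350],(504,336),interpolation=cv2.INTER_CUBIC)
B2=cv2.resize(b[90:200,325:431],(276,286),interpolation=cv2.INTER_CUBIC)
C=np.zeros((596,780,3),np.uint8);C[:260]=A;C[260:,:504]=B;C[260:546,504:]=B2
cv2.imwrite("pics/c1.png",C)
s=imaging.calibration("scene");d=imaging.calibration("side")
for n,ps,pd,z in [("mount",(408,199),(270,314),.028),("bar",(418,231),(215,285),.026),("tube",(409,178),(312,360),.026),
  ("post",(188,181),(401,96),.113),("tray_in",(241,180),None,.068),("disc",(327,198),(331,219),.04),("weight",(419,262),(174,242),.047)]:
    print(n,px2w(s,*ps,z).round(3),px2w(d,*pd,z).round(3) if pd else "")
E
```

```text
mount [0.518 0.281 0.028] [0.516 0.277 0.028]
bar [0.633 0.282 0.026] [0.628 0.28  0.026]
tube [0.428 0.303 0.026] [0.422 0.305 0.026]
post [ 0.513 -0.265  0.113] [ 0.508 -0.264  0.113]
tray_in [ 0.46  -0.15   0.068] 
disc [0.514 0.072 0.04 ] [0.512 0.07  0.04 ]
weight [0.746 0.257 0.047] [0.736 0.256 0.047]
```

View pics/c1.png

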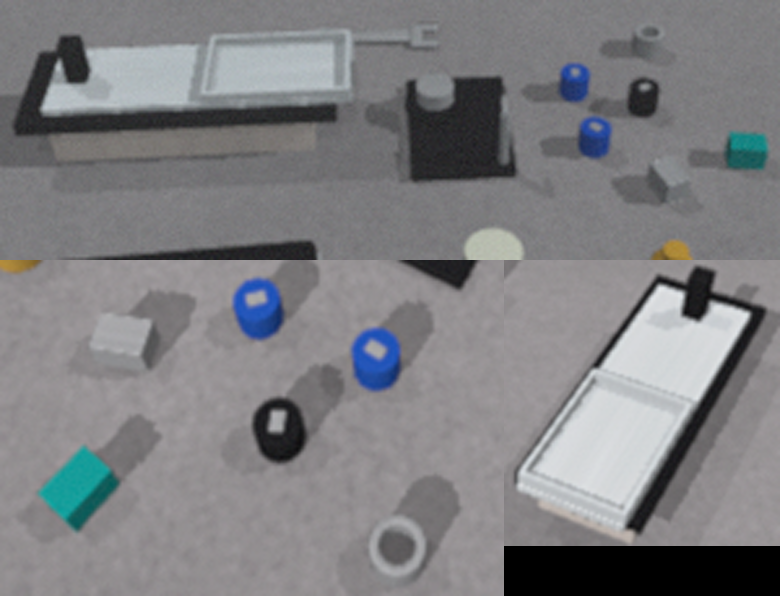

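```bash
python3 - <<'E'
from h import *
from station import bot,imaging
o=bot.get_obs(); Rt=rot(o["tool_rot"]); print("tool axes (cols)\n",Rt.as_matrix().round(3))
c=imaging.calibration("wrist"); print("cam in tool",Rt.inv().apply(c["eye"]-o["tool_pos"]).round(3)); print("cam axes in tool\n",(Rt.inv()*rot(c["attitude"])).as_matrix().round(2))
s=imaging.calibration("scene");d=imaging.calibration("side")
B=lambda x,y:(325+(x-504)/2.604,90+(y-260)/2.6)
for p in [(519,483),(627,522),(595,372),(693,405)]: print("tray rim side",px2w(d,*B(*p),.078).round(3))
for p in [(205,40),(352,30),(353,100),(193,100)]: print("tray rim scene",px2w(s,160+p[0]/2.6,165+p[1]/2.6,.078).round(3))
S=lambda x,y:(170+x/2.8,260+(y-260)/2.8)
for n,p,z in [("bar",(100,315),.026),("bar",(158,322),.026),("bar",(150,348),.026),("bar",(92,341),.026),("blue",(257,300),.028),("blue",(375,350),.028),("mount",(277,420),.028),("tube",(397,546),.026),("turq",(78,480),.026)]: print(n,px2w(d,*S(*p),z).round(3))
E
```

```text
tool axes (cols)
 [[ 0.344 -0.001 -0.939]
 [ 0.939 -0.002  0.344]
 [-0.002 -1.     0.   ]]
cam in tool [-0.002 -0.07   0.066]
cam axes in tool
 [[ 1.   -0.    0.  ]
 [ 0.    0.26 -0.97]
 [ 0.    0.97  0.26]]
tray rim side [0.549 0.002 0.078]
tray rim side [ 0.462 -0.002  0.078]
tray rim side [ 0.552 -0.141  0.078]
tray rim side [ 0.465 -0.143  0.078]
tray rim scene [ 0.474 -0.152  0.078]
tray rim scene [ 0.468 -0.007  0.078]
tray rim scene [ 0.574 -0.005  0.078]
tray rim scene [ 0.564 -0.153  0.078]
bar [0.648 0.28  0.026]
bar [0.614 0.267 0.026]
bar [0.607 0.283 0.026]
bar [0.641 0.296 0.026]
blue [0.568 0.225 0.028]
blue [0.486 0.218 0.028]
mount [0.514 0.283 0.028]
tube [0.42  0.308 0.026]
turq [0.594 0.364 0.026]
```

Request:
play_rows(plan=[{"tx": -0.165, "ty": 0.053, "tz": -0.385, "roll": 1.22}, {"tx": -0.165, "ty": 0.053, "tz": -0.385, "roll": 1.22}, {"tx": -0.165, "ty": 0.053, "tz": -0.385, "roll": 1.22}, {"tx": -0.165, "ty": 0.053, "tz": -0.385, "roll": 1.22}, {"tx": -0.165, "ty": 0.053, "tz": -0.385, "roll": 1.22}, {"tx": -0.165, "ty": 0.053, "tz": -0.385, "roll": 1.22}, {"tx": -0.165, "ty": 0.053, "tz": -0.385, "roll": 1.22}, {"tx": -0.165, "ty": 0.053, "tz": -0.385, "roll": 1.22}, {"tx": -0.165, "ty": 0.053, "tz": -0.385, "roll": 1.22}, {"tx": -0.165, "ty": 0.053, "tz": -0.385, "roll": 1.22}, {"tx": -0.165, "ty": 0.053, "tz": -0.385, "roll": 1.22}, {"tx": -0.165, "ty": 0.053, "tz": -0.385, "roll": 1.22}, {"tx": -0.165, "ty": 0.053, "tz": -0.385, "roll": 1.22}])

```text
clock: 1.45
tool_pos: [0.5187, 0.3007, 0.2511]
tool_rot: [0.707, -0.707, -0.001, 0.001]
wrist_force: [-0.1, 0.1, 0.3]
finger_gap: 0.0854
```

```bash
cat > look.py <<'E'
import sys,pickle
from h import *
from station import bot,imaging
o=bot.get_obs(); c=imaging.calibration("wrist"); im=imaging.read_camera("wrist")[:,:,::-1]
n=sys.argv[1]; cv2.imwrite(f"pics/{n}.png",im); pickle.dump((o,c),open(f"pics/{n}.pkl","wb"))
m=rot(o["tool_rot"]).as_matrix(); print("t",o["clock"],"tcp",o["tool_pos"].round(4),"x",m[:,0].round(4),"y",m[:,1].round(4),"gap",o["finger_gap"],"q",o["q"].round(2),"f",o["wrist_force"].round(1))
E
python3 look.py w1
```

```text
t 1.45 tcp [0.5187 0.3007 0.2511] x [ 1.0e+00  2.1e-03 -1.0e-04] y [-1.e-04  2.e-04 -1.e+00] gap 0.08538804108461726 q [ 0.42  0.26 -0.16  1.15  0.    1.99] f [-0.1  0.1  0.3]
```

View pics/w1.png

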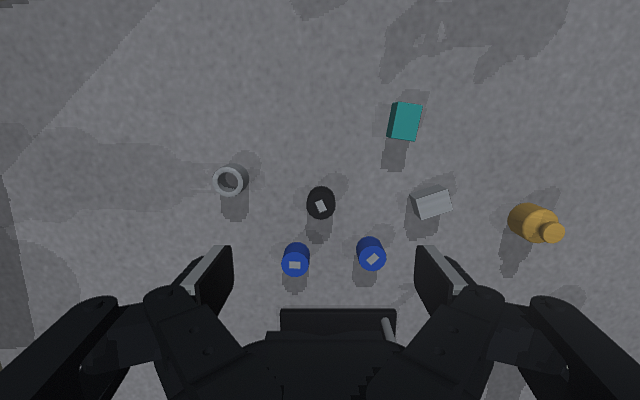

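```bash
cat > seg.py <<'E'
from h import *
import pickle
n="w1"; im=cv2.imread(f"pics/{n}.png"); o,c=pickle.load(open(f"pics/{n}.pkl","rb"))
g=cv2.cvtColor(im,cv2.COLOR_BGR2GRAY)
def blob(box,lo,hi):
    x0,y0,x1,y1=box; m=cv2.inRange(g[y0:y1,x0:x1],lo,hi)
    cs,_=cv2.findContours(m,cv2.RETR_EXTERNAL,cv2.CHAIN_APPROX_NONE); k=max(cs,key=cv2.contourArea)
    return k[:,0,:]+[x0,y0]
def show(name,k,z):
    w=np.array([px2w(c,*p,z)[:2] for p in k],np.float32)*1000
    r=cv2.minAreaRect(w.reshape(-1,1,2)); print(name,"px",k.mean(0).round(0),"rect c",np.round(r[0],1),"size",np.round(r[1],1),"ang",round(r[2],1))
print("levels bar",g[190:216:6,420:452:6].tolist(),"tube",g[181,210:250:3].tolist(),"mount",g[180:225:4,321].tolist())
show("bar",blob((405,180,465,235),150,255),.026)
show("tube",blob((205,160,255,202),130,255),.026)
show("mount",blob((300,175,345,225),0,50),.014)
show("inset",blob((308,195,335,216),110,255),.028)
E
python3 seg.py
```

```text
levels bar [[90, 90, 92, 89, 134, 105], [89, 135, 126, 124, 125, 100], [122, 123, 128, 128, 127, 129], [127, 125, 126, 127, 129, 127], [135, 129, 126, 130, 112, 107]] tube [108, 121, 119, 48, 51, 51, 75, 72, 71, 70, 122, 54, 55, 101] mount [93, 105, 32, 36, 35, 134, 126, 124, 53, 35, 88, 86]Traceback (most recent call last):
  File "seg.py", line 13, in <module>
    show("bar",blob((405,180,465,235),150,255),.026)
               ~~~~^^^^^^^^^^^^^^^^^^^^^^^^^^^
  File "seg.py", line 7, in blob
    cs,_=cv2.findContours(m,cv2.RETR_EXTERNAL,cv2.CHAIN_APPROX_NONE); k=max(cs,key=cv2.contourArea)
                                                                        ~~~^^^^^^^^^^^^^^^^^^^^^^^^
ValueError: max() iterable argument is empty
```

```bash
sed -i 's/,150,255),.026/,112,255),.026/; s/202),130,255/202),112,255/; /^print("levels/d' seg.py; python3 seg.py
```

```text
bar px [446. 209.] rect c [636.9 274.5] size [48.3 57.8] ang 7.0
tube px [221. 187.] rect c [418.1 297.6] size [44.1 29.5] ang 61.1
mount px [320. 203.] rect c [514.4 278.9] size [28.7 36.2] ang 0.1
inset px [320. 206.] rect c [514.6 280. ] size [ 6.9 11.4] ang 25.5
```

```bash
python3 -c "
import cv2;a=cv2.imread('pics/w1.png');L=cv2.resize(a[160:225,200:260],None,fx=6,fy=6,interpolation=cv2.INTER_CUBIC);M=cv2.resize(a[160:225,400:470],None,fx=6,fy=6,interpolation=cv2.INTER_CUBIC)
cv2.imwrite('pics/c2.png',cv2.convertScaleAbs(cv2.hconcat([L,M]),alpha=1.6,beta=-60))"
```

```text
(no output)
```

View pics/c2.png

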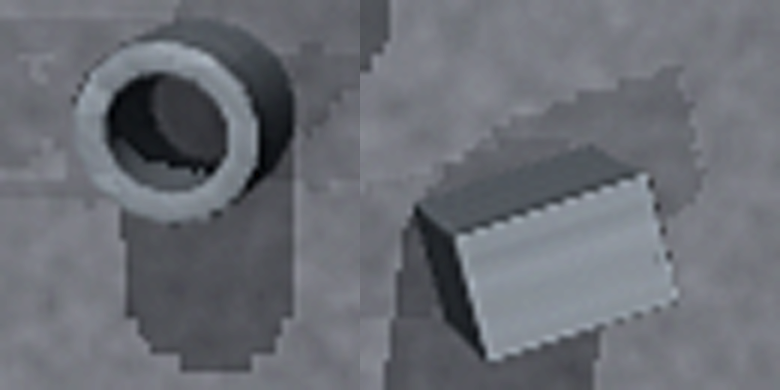

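```bash
python3 - <<'E'
from h import *
import pickle
o,c=pickle.load(open("pics/w1.pkl","rb"))
print("tube",px2w(c,227.8-.1,181.8,.026).round(4), "w",px2w(c,212.5,181,.026)[0]-px2w(c,243,181,.026)[0])
q=np.array([px2w(c,*p,.026) for p in [(416.2,199.2),(447.8,189.5),(453.3,209.5),(421.3,219.8)]])
print("bar",q.mean(0).round(4),[np.linalg.norm(q[i]-q[i-1]).round(4) for i in range(4)],[np.degrees(np.arctan2(*(q[j]-q[i])[1::-1])).round(1) for i,j in((0,1),(3,2),(1,2),(0,3))])
E
```

```text
tube [0.4221 0.3037 0.026 ] w -0.030387822775226225
bar [0.6305 0.2806 0.026 ] [np.float64(0.0231), np.float64(0.0325), np.float64(0.0224), np.float64(0.0336)] [np.float64(18.2), np.float64(19.4), np.float64(-69.3), np.float64(-72.2)]
```

Request:
play_rows(plan=[{"tx": -0.004, "ty": 0.05, "tz": -0.0205}, {"tx": -0.004, "ty": 0.1, "tz": -0.0205}, {"tx": -0.004, "ty": 0.14, "tz": -0.0205}, {"tx": -0.004, "ty": 0.16, "tz": -0.0205}, {"tx": -0.004, "ty": 0.173, "tz": -0.0205}, {"tx": -0.004, "ty": 0.173, "tz": -0.0205}, {"tx": -0.004, "ty": 0.173, "tz": -0.0205}])

```text
invalid input
```

Request:
play_rows(plan=[{}, {}, {}, {}, {}, {}, {}, {}, {"ty": -0.02}, {"ty": -0.06}, {"ty": -0.1}, {"ty": -0.13}, {"ty": -0.13}], claw=1)

```text
invalid input
```

Request:
play_rows(plan=[{"tx": -0.004, "ty": 0.05, "tz": -0.0205, "roll": 0}, {"tx": -0.004, "ty": 0.1, "tz": -0.0205, "roll": 0}, {"tx": -0.004, "ty": 0.14, "tz": -0.0205, "roll": 0}, {"tx": -0.004, "ty": 0.16, "tz": -0.0205, "roll": 0}, {"tx": -0.004, "ty": 0.173, "tz": -0.0205, "roll": 0}, {"tx": -0.004, "ty": 0.173, "tz": -0.0205, "roll": 0}, {"tx": -0.004, "ty": 0.173, "tz": -0.0205, "roll": 0}])

```text
clock: 2.2
tool_pos: [0.5164, 0.28, 0.0791]
tool_rot: [0.707, -0.707, -0.001, -0.0]
wrist_force: [1.2, -0.2, -0.0]
finger_gap: 0.0853
```

Request:
play_rows(plan=[{"tx": 0, "ty": 0, "tz": 0, "roll": 0}, {"tx": 0, "ty": 0, "tz": 0, "roll": 0}, {"tx": 0, "ty": 0, "tz": 0, "roll": 0}, {"tx": 0, "ty": 0, "tz": 0, "roll": 0}, {"tx": 0, "ty": 0, "tz": 0, "roll": 0}, {"tx": 0, "ty": 0, "tz": 0, "roll": 0}, {"tx": 0, "ty": 0, "tz": 0, "roll": 0}, {"tx": 0, "ty": 0, "tz": 0, "roll": 0}], claw=1)

```text
clock: 3.0
tool_pos: [0.5164, 0.2795, 0.0789]
tool_rot: [0.707, -0.707, -0.001, -0.001]
wrist_force: [-1.0, -0.7, 5.0]
finger_gap: 0.0281
```

Request:
play_rows(plan=[{"tx": 0, "ty": -0.03, "tz": 0, "roll": 0}, {"tx": 0, "ty": -0.07, "tz": 0, "roll": 0}, {"tx": 0, "ty": -0.12, "tz": 0, "roll": 0}, {"tx": 0, "ty": -0.171, "tz": -0.02, "roll": 0}, {"tx": -0.002, "ty": -0.171, "tz": -0.06, "roll": 0}, {"tx": -0.004, "ty": -0.171, "tz": -0.1, "roll": 0}, {"tx": -0.006, "ty": -0.171, "tz": -0.15, "roll": 0}, {"tx": -0.008, "ty": -0.171, "tz": -0.2, "roll": 0}, {"tx": -0.008, "ty": -0.171, "tz": -0.25, "roll": 0}, {"tx": -0.008, "ty": -0.171, "tz": -0.3, "roll": 0}, {"tx": -0.008, "ty": -0.171, "tz": -0.34, "roll": 0}, {"tx": -0.008, "ty": -0.171, "tz": -0.37, "roll": 0}, {"tx": -0.008, "ty": -0.171, "tz": -0.38, "roll": 0}, {"tx": -0.008, "ty": -0.171, "tz": -0.38, "roll": 0}, {"tx": -0.008, "ty": -0.171, "tz": -0.38, "roll": 0}])

```text
clock: 4.5
tool_pos: [0.5073, -0.0999, 0.2485]
tool_rot: [0.707, -0.707, 0.0, 0.0]
wrist_force: [-0.2, -0.4, 0.0]
finger_gap: 0.028
```

```bash
python3 look.py w2
```

```text
t 4.5 tcp [ 0.5073 -0.0999  0.2485] x [ 1.e+00  4.e-04 -1.e-03] y [-0.001   0.0011 -1.    ] gap 0.028048896542567148 q [-0.32  0.12 -0.34  1.11  0.    1.25] f [-0.2 -0.4  0. ]
```

View pics/w2.png

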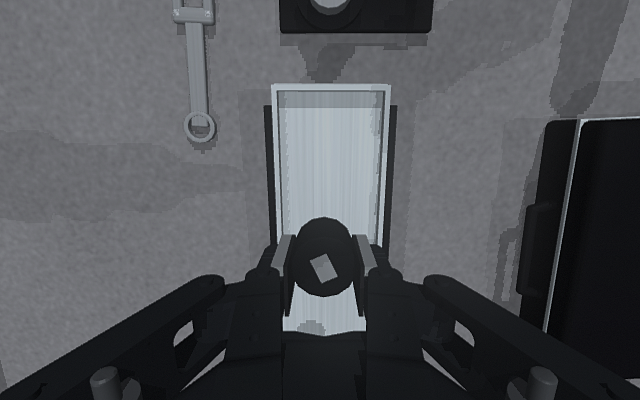

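```bash
python3 - <<'E'
from h import *
import pickle
im=cv2.imread("pics/w2.png"); a=cv2.resize(im[75:250,255:405],None,fx=3.4,fy=3.4,interpolation=cv2.INTER_CUBIC)
cv2.imwrite("pics/c3.png",a)
o,c=pickle.load(open("pics/w2.pkl","rb"))
for n,p,z in [("rim OL",(272,84),.078),("rim OR",(391,84),.078),("rim L",(271.5,235),.078),("rim R",(384,235),.078),("stage L",(265,106),.06),("stage R",(396,106),.06),("stage L2",(271,230),.06),("stage R2",(389,230),.06),("anvil L",(281,32),.01),("anvil R",(430,32),.01)]:
    print(n,px2w(c,*p,z).round(4))
E
```

```text
rim OL [ 0.4675 -0.0107  0.078 ]
rim OR [ 0.5565 -0.0106  0.078 ]
rim L [ 0.4618 -0.1315  0.078 ]
rim R [ 0.5576 -0.1314  0.078 ]
stage L [ 0.4581 -0.0257  0.06  ]
stage R [ 0.5654 -0.0257  0.06  ]
stage L2 [ 0.4582 -0.1338  0.06  ]
stage R2 [ 0.5658 -0.1337  0.06  ]
anvil L [0.4667 0.0414 0.01  ]
anvil R [0.604  0.0414 0.01  ]
```

View pics/c3.png

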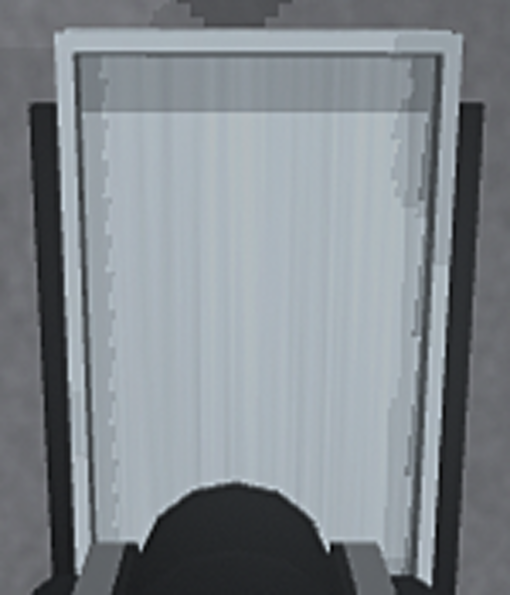

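```bash
python3 - <<'E'
from h import *
import pickle
o,c=pickle.load(open("pics/w2.pkl","rb"))
P=lambda x,y:(255+x/3.4-.35,75+y/3.4-.35)
for n,p,z in [("rim OL",(57,32),.078),("rim OR",(462,32),.078),("rim L",(78,575),.078),("rim R",(430,575),.078),("stage L",(30,102),.06),("stage R",(484,102),.06),("stage L2",(53,575),.06),("stage R2",(458,575),.06)]:
    print(n,px2w(c,*P(*p),z).round(4))
E
```

```text
rim OL [ 0.4671 -0.0107  0.078 ]
rim OR [ 0.5562 -0.0107  0.078 ]
rim L [ 0.4667 -0.1395  0.078 ]
rim R [ 0.5556 -0.1394  0.078 ]
stage L [ 0.4569 -0.0247  0.06  ]
stage R [ 0.5661 -0.0246  0.06  ]
stage L2 [ 0.4569 -0.1473  0.06  ]
stage R2 [ 0.5669 -0.1472  0.06  ]
```

```bash
python3 - <<'E'
from h import *
from station import imaging
out=[]
for n,(x0,y0,x1,y1),k in [("scene",(160,165,360,235),3.9),("side",(325,85,435,200),2.9)]:
    im=cv2.imread(f"pics/{n}0.png"); c=imaging.calibration(n)
    a=cv2.resize(im[y0:y1,x0:x1],None,fx=k,fy=k,interpolation=cv2.INTER_CUBIC)
    for e,col in ((-.0107,(0,0,255)),(-.004,(0,200,0))):
        X=.5115; Y=e-.145
        for pts in ([(-.045,.145,.078),(.045,.145,.078),(.045,0.003,.078),(-.045,.003,.078)],[(-.01,-.128,.113),(.01,-.128,.113),(.01,-.108,.113),(-.01,-.108,.113)]):
            q=np.array([(w2px(c,(X+p[0],Y+p[1],p[2]))+.5-[x0,y0])*k for p in pts]).round().astype(np.int32)
            cv2.polylines(a,[q],True,col,1)
    out.append(a)
C=np.zeros((out[0].shape[0]+out[1].shape[0],780,3),np.uint8)
C[:out[0].shape[0],:out[0].shape[1]]=out[0]; C[out[0].shape[0]:,:out[1].shape[1]]=out[1]
cv2.imwrite("pics/c4.png",C)
E
```

```text
(no output)
```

View pics/c4.png

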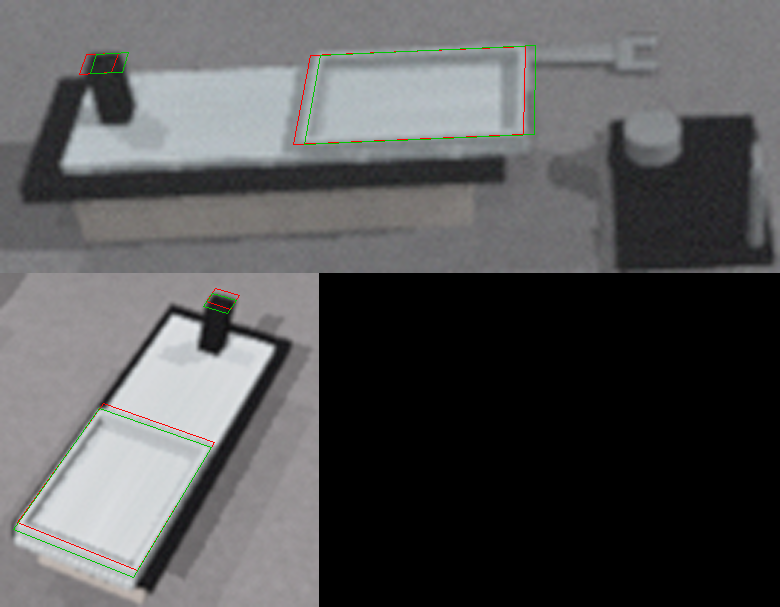

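Request:
play_rows(plan=[{"tx": 0.0047, "ty": 0.02, "tz": -0.019, "roll": 0}, {"tx": 0.0047, "ty": 0.06, "tz": -0.019, "roll": 0}, {"tx": 0.0047, "ty": 0.08, "tz": -0.019, "roll": 0}, {"tx": 0.0047, "ty": 0.09, "tz": -0.019, "roll": 0}, {"tx": 0.0047, "ty": 0.096, "tz": -0.019, "roll": 0}, {"tx": 0.0047, "ty": 0.099, "tz": -0.019, "roll": 0}, {"tx": 0.0047, "ty": 0.0995, "tz": -0.019, "roll": 0}, {"tx": 0.0047, "ty": 0.0995, "tz": -0.019, "roll": 0}])

```text
clock: 5.35
tool_pos: [0.5131, -0.1199, 0.1504]
tool_rot: [-0.707, 0.707, 0.001, 0.001]
wrist_force: [-0.0, 0.3, -0.9]
finger_gap: 0.028
```

Request:
play_rows(plan=[{"tx": -0.001, "ty": 0.001, "tz": 0, "roll": 0}, {"tx": -0.001, "ty": 0.002, "tz": 0, "roll": 0}, {"tx": -0.001, "ty": 0.002, "tz": 0, "roll": 0}])

```text
clock: 5.65
tool_pos: [0.5113, -0.1199, 0.1476]
tool_rot: [-0.707, 0.707, 0.0, 0.0]
wrist_force: [-0.2, 0.2, 0.2]
finger_gap: 0.0281
```

Request:
play_rows(plan=[{"tx": 0, "ty": 0.001, "tz": 0, "roll": 0}, {"tx": 0, "ty": 0.001, "tz": 0, "roll": 0}, {"tx": 0, "ty": 0.001, "tz": 0, "roll": 0}])

```text
clock: 5.95
tool_pos: [0.5115, -0.1199, 0.147]
tool_rot: [-0.707, 0.707, 0.0, 0.0]
wrist_force: [-2.4, 0.3, 4.9]
finger_gap: 0.0282
```

Request:
play_rows(plan=[{"tx": 0, "ty": 0, "tz": 0, "roll": 0}, {"tx": 0, "ty": 0, "tz": 0, "roll": 0}, {"tx": 0, "ty": 0, "tz": 0, "roll": 0}, {"tx": 0, "ty": 0, "tz": 0, "roll": 0}, {"tx": 0, "ty": -0.01, "tz": 0, "roll": 0}, {"tx": 0, "ty": -0.03, "tz": 0, "roll": 0}, {"tx": 0, "ty": -0.06, "tz": 0, "roll": 0}, {"tx": 0, "ty": -0.1, "tz": 0, "roll": 0}, {"tx": 0.01, "ty": -0.105, "tz": 0.04, "roll": 0}, {"tx": 0.02, "ty": -0.105, "tz": 0.08, "roll": 0}, {"tx": 0.02, "ty": -0.105, "tz": 0.11, "roll": 0}, {"tx": 0.02, "ty": -0.105, "tz": 0.12, "roll": 0}, {"tx": 0.02, "ty": -0.105, "tz": 0.12, "roll": 0}, {"tx": 0.02, "ty": -0.105, "tz": 0.12, "roll": 0}], claw=0)

```text
clock: 7.35
tool_pos: [0.5313, -0.0004, 0.2516]
tool_rot: [-0.707, 0.707, 0.0, 0.0]
wrist_force: [-0.1, -0.0, 1.3]
finger_gap: 0.0429
```

```bash
python3 look.py w3
```

```text
t 7.35 tcp [ 5.313e-01 -4.000e-04  2.516e-01] x [ 1.e+00 -2.e-04  2.e-04] y [ 2.e-04 -7.e-04 -1.e+00] gap 0.04286784590971395 q [-0.12  0.15 -0.3   1.12 -0.    1.45] f [-0.1 -0.   1.3]
```

View pics/w3.png

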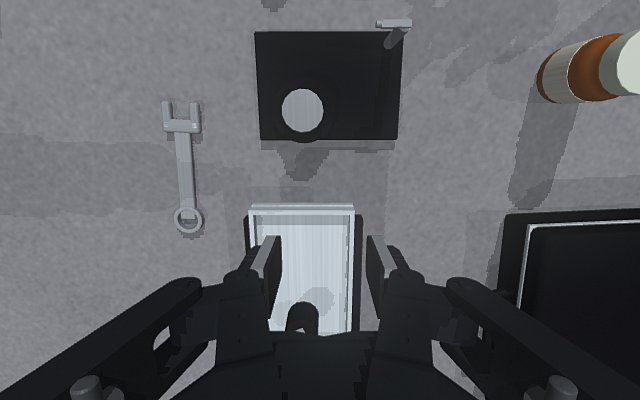

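```bash
python3 - <<'E'
from h import *
import pickle
o,c=pickle.load(open("pics/w3.pkl","rb")); g=cv2.cvtColor(cv2.imread("pics/w3.png"),cv2.COLOR_BGR2GRAY)
print("ptr col 381:",list(zip(range(14,34),g[14:34,381].tolist()))); print("row 22:",g[22,368:416:2].tolist())
print("edge col 290:",list(zip(range(198,222),g[198:222,290].tolist())))
print("row 206:",list(zip(range(244,256),g[206,244:256])),list(zip(range(348,362),g[206,348:362])))
for n,p,z in [("disc",(302,110),.04),("rim top edge",(302,204),.078),("ptr far",(381,19),.073),("ptr near",(381,24),.073),("tip",(376,22),.073),("base TL",(255,31),.01),("base BL",(261,139),.01),("base BR",(398,139),.01)]: print(n,px2w(c,*p,z).round(4))
E
```

```text
ptr col 381: [(14, 133), (15, 133), (16, 134), (17, 135), (18, 133), (19, 131), (20, 140), (21, 165), (22, 161), (23, 147), (24, 126), (25, 95), (26, 88), (27, 60), (28, 69), (29, 118), (30, 132), (31, 67), (32, 33), (33, 35)]
row 22: [128, 125, 127, 133, 83, 164, 162, 151, 154, 153, 155, 154, 154, 153, 153, 153, 153, 154, 153, 153, 152, 154, 107, 113]
edge col 290: [(198, 114), (199, 112), (200, 112), (201, 109), (202, 124), (203, 143), (204, 155), (205, 197), (206, 181), (207, 148), (208, 141), (209, 139), (210, 181), (211, 199), (212, 199), (213, 200), (214, 194), (215, 168), (216, 165), (217, 166), (218, 166), (219, 167), (220, 166), (221, 166)]
row 206: [(244, np.uint8(124)), (245, np.uint8(124)), (246, np.uint8(127)), (247, np.uint8(129)), (248, np.uint8(130)), (249, np.uint8(127)), (250, np.uint8(122)), (251, np.uint8(155)), (252, np.uint8(190)), (253, np.uint8(164)), (254, np.uint8(166)), (255, np.uint8(162))] [(348, np.uint8(180)), (349, np.uint8(181)), (350, np.uint8(179)), (351, np.uint8(193)), (352, np.uint8(192)), (353, np.uint8(139)), (354, np.uint8(113)), (355, np.uint8(116)), (356, np.uint8(119)), (357, np.uint8(118)), (358, np.uint8(115)), (359, np.uint8(115)), (360, np.uint8(116)), (361, np.uint8(120))]
disc [0.5111 0.0709 0.04  ]
rim top edge [ 0.5123 -0.0057  0.078 ]
ptr far [0.5725 0.1341 0.073 ]
ptr near [0.5727 0.1309 0.073 ]
tip [0.5689 0.1322 0.073 ]
base TL [0.4666 0.142  0.01  ]
base BL [0.4669 0.0434 0.01  ]
base BR [0.6058 0.0435 0.01  ]
```

```bash
python3 - <<'E'
from h import *
import pickle
o,c=pickle.load(open("pics/w3.pkl","rb"))
for r,z in [(201.8,.06),(204.7,.068),(209.6,.078),(214.8,.078)]: print(r,z,px2w(c,300,r,z).round(4))
for e in (-.0107,-.0125,-.009,-.007): print(e,[w2px(c,(.511,e+d,z))[1].round(1) for d,z in ((0,.06),(0,.068),(-.002,.078),(-.006,.078))])
o,c=pickle.load(open("pics/w2.pkl","rb"))
print("w2");g=cv2.cvtColor(cv2.imread("pics/w2.png"),cv2.COLOR_BGR2GRAY); print(list(zip(range(78,98),g[78:98,330].tolist())))
for e in (-.0107,-.0125,-.009,-.007): print(e,[w2px(c,(.511,e+d,z))[1].round(1) for d,z in ((0,.06),(0,.068),(-.002,.078),(-.006,.078))])
E
```

```text
201.8 0.06 [ 0.5092 -0.0087  0.06  ]
204.7 0.068 [ 0.5098 -0.0091  0.068 ]
209.6 0.078 [ 0.5105 -0.0106  0.078 ]
214.8 0.078 [ 0.5104 -0.0152  0.078 ]
-0.0107 [np.float64(203.9), np.float64(206.4), np.float64(212.0), np.float64(216.5)]
-0.0125 [np.float64(205.8), np.float64(208.4), np.float64(214.0), np.float64(218.5)]
-0.009 [np.float64(202.1), np.float64(204.5), np.float64(210.1), np.float64(214.6)]
-0.007 [np.float64(199.9), np.float64(202.3), np.float64(207.8), np.float64(212.4)]
w2
[(78, 84), (79, 85), (80, 84), (81, 81), (82, 72), (83, 124), (84, 173), (85, 179), (86, 178), (87, 178), (88, 179), (89, 188), (90, 110), (91, 101), (92, 143), (93, 145), (94, 144), (95, 144), (96, 145), (97, 145)]
-0.0107 [np.float64(86.5), np.float64(85.5), np.float64(86.9), np.float64(92.5)]
-0.0125 [np.float64(88.9), np.float64(87.9), np.float64(89.4), np.float64(95.1)]
-0.009 [np.float64(84.3), np.float64(83.1), np.float64(84.5), np.float64(90.1)]
-0.007 [np.float64(81.6), np.float64(80.4), np.float64(81.6), np.float64(87.3)]
```

Request:
play_rows(plan=[{"tx": 0.015, "ty": 0, "tz": 0.045, "roll": -0.1}, {"tx": 0.03, "ty": 0, "tz": 0.09, "roll": -0.2}, {"tx": 0.047, "ty": 0, "tz": 0.135, "roll": -0.33}, {"tx": 0.064, "ty": 0, "tz": 0.18, "roll": -0.33}, {"tx": 0.08, "ty": 0, "tz": 0.225, "roll": -0.33}, {"tx": 0.093, "ty": 0, "tz": 0.262, "roll": -0.33}, {"tx": 0.099, "ty": 0, "tz": 0.281, "roll": -0.33}, {"tx": 0.099, "ty": 0.02, "tz": 0.281, "roll": -0.33}, {"tx": 0.099, "ty": 0.06, "tz": 0.281, "roll": -0.33}, {"tx": 0.099, "ty": 0.1, "tz": 0.281, "roll": -0.33}, {"tx": 0.099, "ty": 0.135, "tz": 0.281, "roll": -0.33}, {"tx": 0.099, "ty": 0.16, "tz": 0.281, "roll": -0.33}, {"tx": 0.099, "ty": 0.1735, "tz": 0.281, "roll": -0.33}, {"tx": 0.099, "ty": 0.1735, "tz": 0.281, "roll": -0.33}, {"tx": 0.099, "ty": 0.1735, "tz": 0.281, "roll": -0.33}], claw=-0.6)

```text
clock: 8.9
tool_pos: [0.6314, 0.2807, 0.0788]
tool_rot: [0.698, -0.698, -0.116, 0.115]
wrist_force: [-0.6, 0.2, -0.1]
finger_gap: 0.0681
```

Request:
play_rows(plan=[{"tx": 0, "ty": 0, "tz": 0, "roll": 0}, {"tx": 0, "ty": 0, "tz": 0, "roll": 0}, {"tx": 0, "ty": 0, "tz": 0, "roll": 0}, {"tx": 0, "ty": 0, "tz": 0, "roll": 0}, {"tx": 0, "ty": 0, "tz": 0, "roll": 0}, {"tx": 0, "ty": 0, "tz": 0, "roll": 0}, {"tx": 0, "ty": 0, "tz": 0, "roll": 0}, {"tx": 0, "ty": 0, "tz": 0, "roll": 0}], claw=1)

```text
clock: 9.7
tool_pos: [0.6317, 0.2817, 0.0801]
tool_rot: [0.698, -0.697, -0.117, 0.115]
wrist_force: [1.1, -0.4, 6.4]
finger_gap: 0.0325
```

Request:
play_rows(plan=[{"tx": 0, "ty": -0.03, "tz": 0, "roll": 0}, {"tx": 0, "ty": -0.07, "tz": 0, "roll": 0}, {"tx": 0, "ty": -0.115, "tz": 0, "roll": 0}, {"tx": -0.01, "ty": -0.15, "tz": -0.015, "roll": 0}, {"tx": -0.035, "ty": -0.16, "tz": -0.046, "roll": 0.05}, {"tx": -0.065, "ty": -0.16, "tz": -0.085, "roll": 0.1}, {"tx": -0.095, "ty": -0.16, "tz": -0.125, "roll": 0.15}, {"tx": -0.125, "ty": -0.16, "tz": -0.164, "roll": 0.2}, {"tx": -0.155, "ty": -0.16, "tz": -0.203, "roll": 0.25}, {"tx": -0.185, "ty": -0.16, "tz": -0.243, "roll": 0.3}, {"tx": -0.21, "ty": -0.16, "tz": -0.275, "roll": 0.33}, {"tx": -0.226, "ty": -0.16, "tz": -0.296, "roll": 0.33}, {"tx": -0.231, "ty": -0.15, "tz": -0.303, "roll": 0.33}, {"tx": -0.231, "ty": -0.13, "tz": -0.303, "roll": 0.33}, {"tx": -0.231, "ty": -0.11, "tz": -0.303, "roll": 0.33}, {"tx": -0.231, "ty": -0.095, "tz": -0.303, "roll": 0.33}, {"tx": -0.231, "ty": -0.083, "tz": -0.303, "roll": 0.33}, {"tx": -0.231, "ty": -0.076, "tz": -0.303, "roll": 0.33}, {"tx": -0.231, "ty": -0.076, "tz": -0.303, "roll": 0.33}])

```text
clock: 11.6
tool_pos: [0.5093, -0.0797, 0.1527]
tool_rot: [0.707, -0.707, 0.001, 0.001]
wrist_force: [0.2, -0.3, -2.0]
finger_gap: 0.0324
```

Request:
play_rows(plan=[{"tx": 0.0015, "ty": 0.002, "tz": 0, "roll": 0}, {"tx": 0.002, "ty": 0.004, "tz": 0, "roll": 0}, {"tx": 0.002, "ty": 0.0045, "tz": 0, "roll": 0}, {"tx": 0.002, "ty": 0.0045, "tz": 0, "roll": 0}])

```text
clock: 12.0
tool_pos: [0.5123, -0.0804, 0.1498]
tool_rot: [-0.707, 0.707, 0.0, 0.0]
wrist_force: [1.1, 0.1, -2.0]
finger_gap: 0.0328
```

Request:
play_rows(plan=[{"tx": 0, "ty": 0.001, "tz": 0, "roll": 0}, {"tx": 0, "ty": 0.0015, "tz": 0, "roll": 0}, {"tx": 0, "ty": 0.0015, "tz": 0, "roll": 0}])

```text
clock: 12.3
tool_pos: [0.5121, -0.0804, 0.1481]
tool_rot: [-0.707, 0.707, 0.0, 0.0]
wrist_force: [-0.5, 0.6, -0.5]
finger_gap: 0.0328
```

Request:
play_rows(plan=[{"tx": 0, "ty": 0.0005, "tz": 0, "roll": 0}, {"tx": 0, "ty": 0.0005, "tz": 0, "roll": 0}, {"tx": 0, "ty": 0.0005, "tz": 0, "roll": 0}, {"tx": 0, "ty": 0.0005, "tz": 0, "roll": 0}, {"tx": 0, "ty": -0.01, "tz": 0, "roll": 0}, {"tx": 0, "ty": -0.03, "tz": 0, "roll": 0}, {"tx": 0, "ty": -0.06, "tz": 0, "roll": 0}, {"tx": 0, "ty": -0.09, "tz": 0.01, "roll": 0}, {"tx": -0.01, "ty": -0.1, "tz": 0.045, "roll": 0}, {"tx": -0.02, "ty": -0.1, "tz": 0.09, "roll": 0}, {"tx": -0.032, "ty": -0.1, "tz": 0.138, "roll": 0}, {"tx": -0.043, "ty": -0.1, "tz": 0.186, "roll": 0}, {"tx": -0.055, "ty": -0.1, "tz": 0.234, "roll": 0}, {"tx": -0.066, "ty": -0.1, "tz": 0.282, "roll": 0}, {"tx": -0.077, "ty": -0.1, "tz": 0.33, "roll": 0}, {"tx": -0.086, "ty": -0.1, "tz": 0.365, "roll": 0}, {"tx": -0.09, "ty": -0.1, "tz": 0.383, "roll": 0}, {"tx": -0.09, "ty": -0.1, "tz": 0.384, "roll": 0}, {"tx": -0.09, "ty": -0.1, "tz": 0.384, "roll": 0}], claw=-0.05)

```text
clock: 14.2
tool_pos: [0.422, 0.3038, 0.2484]
tool_rot: [-0.707, 0.707, 0.001, -0.0]
wrist_force: [-0.3, -0.5, 0.4]
finger_gap: 0.0449
```

```bash
python3 look.py w4
```

```text
t 14.2 tcp [0.422  0.3038 0.2484] x [1.e+00 1.e-03 6.e-04] y [ 6.e-04 -2.e-04 -1.e+00] gap 0.04490773149246279 q [ 0.5   0.13 -0.33  1.11 -0.    2.07] f [-0.3 -0.5  0.4]
```

Request:
play_rows(plan=[{"tx": 0, "ty": 0.02, "tz": 0, "roll": 0}, {"tx": 0, "ty": 0.05, "tz": 0, "roll": 0}, {"tx": 0, "ty": 0.08, "tz": 0, "roll": 0}, {"tx": 0, "ty": 0.11, "tz": 0, "roll": 0}, {"tx": 0, "ty": 0.14, "tz": 0, "roll": 0}, {"tx": 0, "ty": 0.16, "tz": 0, "roll": 0}, {"tx": 0, "ty": 0.169, "tz": 0, "roll": 0}, {"tx": 0, "ty": 0.17, "tz": 0, "roll": 0}, {"tx": 0, "ty": 0.17, "tz": 0, "roll": 0}], claw=-0.6)

```text
clock: 15.15
tool_pos: [0.4228, 0.3034, 0.0787]
tool_rot: [0.707, -0.707, -0.0, -0.001]
wrist_force: [0.1, -1.2, -0.0]
finger_gap: 0.0682
```

Request:
play_rows(plan=[{"tx": 0, "ty": 0, "tz": 0, "roll": 0}, {"tx": 0, "ty": 0, "tz": 0, "roll": 0}, {"tx": 0, "ty": 0, "tz": 0, "roll": 0}, {"tx": 0, "ty": 0, "tz": 0, "roll": 0}, {"tx": 0, "ty": 0, "tz": 0, "roll": 0}, {"tx": 0, "ty": 0, "tz": 0, "roll": 0}, {"tx": 0, "ty": 0, "tz": 0, "roll": 0}, {"tx": 0, "ty": 0, "tz": 0, "roll": 0}], claw=1)

```text
clock: 15.95
tool_pos: [0.4229, 0.3042, 0.0793]
tool_rot: [0.707, -0.707, -0.001, -0.001]
wrist_force: [-1.3, -0.7, 6.1]
finger_gap: 0.0293
```

Request:
play_rows(plan=[{"tx": 0, "ty": -0.03, "tz": 0, "roll": 0}, {"tx": 0, "ty": -0.07, "tz": 0, "roll": 0}, {"tx": 0, "ty": -0.115, "tz": 0, "roll": 0}, {"tx": 0.005, "ty": -0.15, "tz": -0.02, "roll": 0}, {"tx": 0.015, "ty": -0.16, "tz": -0.06, "roll": 0}, {"tx": 0.027, "ty": -0.16, "tz": -0.105, "roll": 0}, {"tx": 0.039, "ty": -0.16, "tz": -0.152, "roll": 0}, {"tx": 0.051, "ty": -0.16, "tz": -0.199, "roll": 0}, {"tx": 0.063, "ty": -0.16, "tz": -0.246, "roll": 0}, {"tx": 0.075, "ty": -0.16, "tz": -0.293, "roll": 0}, {"tx": 0.085, "ty": -0.16, "tz": -0.33, "roll": 0}, {"tx": 0.0885, "ty": -0.16, "tz": -0.344, "roll": 0}, {"tx": 0.0885, "ty": -0.15, "tz": -0.344, "roll": 0}, {"tx": 0.0885, "ty": -0.13, "tz": -0.344, "roll": 0}, {"tx": 0.0885, "ty": -0.11, "tz": -0.344, "roll": 0}, {"tx": 0.0885, "ty": -0.095, "tz": -0.344, "roll": 0}, {"tx": 0.0885, "ty": -0.083, "tz": -0.344, "roll": 0}, {"tx": 0.0885, "ty": -0.075, "tz": -0.344, "roll": 0}, {"tx": 0.0885, "ty": -0.074, "tz": -0.344, "roll": 0}, {"tx": 0.0885, "ty": -0.074, "tz": -0.344, "roll": 0}])

```text
clock: 17.95
tool_pos: [0.5106, -0.0399, 0.152]
tool_rot: [0.707, -0.707, -0.0, 0.0]
wrist_force: [-0.9, 0.2, -0.6]
finger_gap: 0.0295
```

Request:
play_rows(plan=[{"tx": 0, "ty": 0.0015, "tz": 0, "roll": 0}, {"tx": 0, "ty": 0.003, "tz": 0, "roll": 0}, {"tx": 0, "ty": 0.004, "tz": 0, "roll": 0}, {"tx": 0, "ty": 0.004, "tz": 0, "roll": 0}])

```text
clock: 18.35
tool_pos: [0.5105, -0.0404, 0.148]
tool_rot: [0.707, -0.707, 0.0, -0.0]
wrist_force: [0.2, -1.1, -0.9]
finger_gap: 0.0295
```

Request:
play_rows(plan=[{"tx": 0.0005, "ty": 0.001, "tz": 0, "roll": 0}, {"tx": 0.0005, "ty": 0.0015, "tz": 0, "roll": 0}, {"tx": 0.0005, "ty": 0.0015, "tz": 0, "roll": 0}])

```text
clock: 18.65
tool_pos: [0.511, -0.0404, 0.1473]
tool_rot: [-0.707, 0.707, -0.0, 0.0]
wrist_force: [-2.1, 1.1, 4.5]
finger_gap: 0.0294
```

Request:
play_rows(plan=[{"tx": 0, "ty": 0, "tz": 0, "roll": 0}, {"tx": 0, "ty": 0, "tz": 0, "roll": 0}, {"tx": 0, "ty": 0, "tz": 0, "roll": 0}, {"tx": 0, "ty": 0, "tz": 0, "roll": 0}, {"tx": 0, "ty": -0.01, "tz": 0, "roll": 0}, {"tx": 0, "ty": -0.03, "tz": 0, "roll": 0}, {"tx": 0, "ty": -0.06, "tz": 0, "roll": 0}, {"tx": 0, "ty": -0.1, "tz": -0.01, "roll": 0}, {"tx": 0, "ty": -0.12, "tz": -0.05, "roll": 0}, {"tx": 0, "ty": -0.12, "tz": -0.09, "roll": 0}, {"tx": 0, "ty": -0.12, "tz": -0.12, "roll": 0}, {"tx": 0, "ty": -0.12, "tz": -0.13, "roll": 0}, {"tx": 0, "ty": -0.12, "tz": -0.13, "roll": 0}], claw=0)

```text
clock: 19.95
tool_pos: [0.511, -0.1714, 0.2669]
tool_rot: [0.707, -0.707, 0.001, -0.001]
wrist_force: [0.9, -0.1, -1.1]
finger_gap: 0.0426
```

```bash
python3 look.py w5
```

```text
t 19.95 tcp [ 0.511  -0.1714  0.2669] x [ 1.0e+00 -2.3e-03  5.0e-04] y [ 5.e-04  0.e+00 -1.e+00] gap 0.042560988875851316 q [-0.44  0.15 -0.27  1.16  0.    1.13] f [ 0.9 -0.1 -1.1]
```

Request:
play_rows(plan=[{"tx": 0, "ty": 0, "tz": -0.04, "roll": 0}, {"tx": 0, "ty": 0, "tz": -0.08, "roll": 0}, {"tx": 0, "ty": 0, "tz": -0.11, "roll": 0}, {"tx": 0, "ty": 0, "tz": -0.13, "roll": 0}, {"tx": 0, "ty": 0, "tz": -0.13, "roll": 0}, {"tx": 0, "ty": 0, "tz": -0.13, "roll": 0}], claw=-0.5)

```text
clock: 20.6
tool_pos: [0.5109, -0.2992, 0.2661]
tool_rot: [0.708, -0.707, 0.0, 0.0]
wrist_force: [0.3, 0.5, -0.7]
finger_gap: 0.0639
```

```bash
python3 look.py w6; python3 -c "
import cv2
cv2.imwrite('pics/c5.png',cv2.vconcat([cv2.imread('pics/w5.png')[:300],cv2.imread('pics/w6.png')[:300]]))"
```

```text
t 20.6 tcp [ 0.5109 -0.2992  0.2661] x [ 1.e+00  6.e-04 -8.e-04] y [-8.0e-04  1.6e-03 -1.0e+00] gap 0.06388900497995549 q [-0.64  0.24 -0.15  1.18  0.    0.93] f [ 0.3  0.5 -0.7]
```

View pics/c5.png

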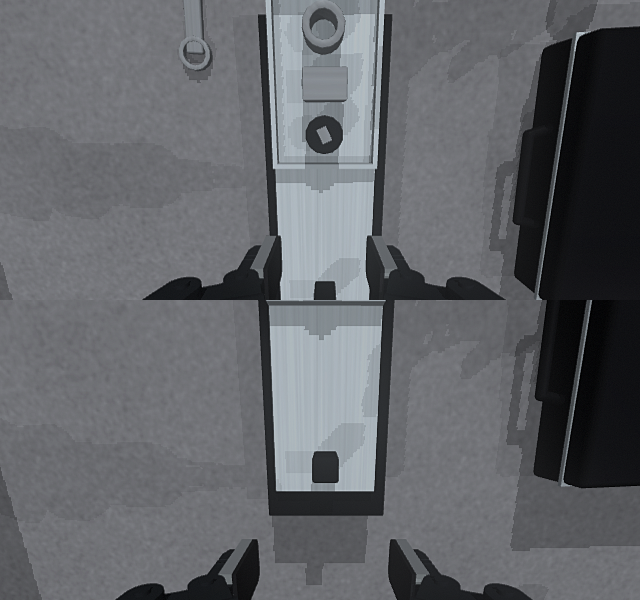

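```bash
python3 - <<'E'
from h import *
import pickle
o,c=pickle.load(open("pics/w6.pkl","rb")); g=cv2.cvtColor(cv2.imread("pics/w6.png"),cv2.COLOR_BGR2GRAY)
print(g[148:196,325].tolist(), g[176,306:344].tolist())
for n,p,z in [("post inner edge L",(312,182.5),.113),("R",(338.5,182.5),.113),("board end",(325,191.5),.068),("stage end",(325,206),.06)]: print(n,px2w(c,*p,z).round(4))
o,c=pickle.load(open("pics/w5.pkl","rb"))
print("tray inner wall outer",px2w(c,325,168,.068).round(4))
for n,p in [("mount",(324,135)),("bar",(325,83)),("tube",(324,28))]: print(n,px2w(c,*p,.095).round(4))
E
```

```text
[165, 167, 180, 75, 37, 44, 48, 46, 46, 47, 48, 48, 47, 47, 47, 47, 47, 46, 45, 46, 45, 45, 44, 44, 44, 44, 44, 43, 44, 43, 42, 43, 42, 38, 23, 147, 148, 144, 142, 141, 143, 144, 155, 75, 32, 36, 38, 37] [178, 176, 177, 178, 179, 189, 38, 36, 41, 44, 43, 43, 44, 43, 43, 43, 43, 41, 43, 44, 42, 43, 43, 43, 43, 43, 44, 45, 43, 43, 41, 34, 72, 192, 179, 175, 173, 170]
post inner edge L [ 0.5011 -0.2814  0.113 ]
R [ 0.5211 -0.2813  0.113 ]
board end [ 0.5111 -0.2991  0.068 ]
stage end [ 0.5111 -0.3152  0.06  ]
tray inner wall outer [ 0.5114 -0.1501  0.068 ]
mount [ 0.5105 -0.1197  0.095 ]
bar [ 0.5114 -0.0815  0.095 ]
tube [ 0.5107 -0.0443  0.095 ]
```

Request:
play_rows(plan=[{"tx": 0, "ty": 0, "tz": 0.015, "roll": 0}, {"tx": 0, "ty": 0.02, "tz": 0.028, "roll": 0}, {"tx": 0, "ty": 0.05, "tz": 0.028, "roll": 0}, {"tx": 0, "ty": 0.08, "tz": 0.028, "roll": 0}, {"tx": 0, "ty": 0.1, "tz": 0.028, "roll": 0}, {"tx": 0, "ty": 0.112, "tz": 0.028, "roll": 0}, {"tx": 0, "ty": 0.116, "tz": 0.028, "roll": 0}, {"tx": 0, "ty": 0.116, "tz": 0.028, "roll": 0}, {"tx": 0, "ty": 0.116, "tz": 0.028, "roll": 0}])

```text
clock: 21.55
tool_pos: [0.5118, -0.2725, 0.1517]
tool_rot: [-0.707, 0.708, 0.001, 0.001]
wrist_force: [-0.4, 0.2, -0.3]
finger_gap: 0.0637
```

Request:
play_rows(plan=[{"tx": 0, "ty": 0, "tz": 0, "roll": 0}, {"tx": 0, "ty": 0, "tz": 0, "roll": 0}, {"tx": 0, "ty": 0, "tz": 0, "roll": 0}, {"tx": 0, "ty": 0, "tz": 0, "roll": 0}, {"tx": 0, "ty": 0, "tz": 0, "roll": 0}, {"tx": 0, "ty": 0, "tz": 0, "roll": 0}, {"tx": 0, "ty": 0, "tz": 0, "roll": 0}, {"tx": 0, "ty": 0, "tz": 0, "roll": 0}, {"tx": 0, "ty": 0, "tz": 0, "roll": 0}], claw=1)

```text
clock: 22.45
tool_pos: [0.5116, -0.2727, 0.1512]
tool_rot: [-0.707, 0.707, 0.0, 0.001]
wrist_force: [0.5, -0.2, 5.3]
finger_gap: 0.0192
```

Request:
play_rows(plan=[{"tx": 0, "ty": 0.0005, "tz": 0.002, "roll": 0}, {"tx": 0, "ty": 0.0005, "tz": 0.006, "roll": 0}, {"tx": 0, "ty": 0.0005, "tz": 0.012, "roll": 0}, {"tx": 0, "ty": 0.0005, "tz": 0.019, "roll": 0}, {"tx": 0, "ty": 0.0005, "tz": 0.027, "roll": 0}, {"tx": 0, "ty": 0.0005, "tz": 0.035, "roll": 0}, {"tx": 0, "ty": 0.0005, "tz": 0.043, "roll": 0}, {"tx": 0, "ty": 0.0005, "tz": 0.051, "roll": 0}, {"tx": 0, "ty": 0.0005, "tz": 0.059, "roll": 0}, {"tx": 0, "ty": 0.0005, "tz": 0.066, "roll": 0}, {"tx": 0, "ty": 0.0005, "tz": 0.072, "roll": 0}, {"tx": 0, "ty": 0.0005, "tz": 0.077, "roll": 0}, {"tx": 0, "ty": 0.0005, "tz": 0.08, "roll": 0}, {"tx": 0, "ty": 0.0005, "tz": 0.08, "roll": 0}, {"tx": 0, "ty": 0.0005, "tz": 0.08, "roll": 0}])

```text
clock: 23.95
tool_pos: [0.5122, -0.1946, 0.1512]
tool_rot: [-0.705, 0.709, 0.0, 0.001]
wrist_force: [0.9, -5.6, 4.7]
finger_gap: 0.0189
```

Request:
play_rows(plan=[{"tx": 0, "ty": 0.0003, "tz": 0.002, "roll": 0}, {"tx": 0, "ty": 0.0003, "tz": 0.006, "roll": 0}, {"tx": 0, "ty": 0.0003, "tz": 0.012, "roll": 0}, {"tx": 0, "ty": 0.0003, "tz": 0.019, "roll": 0}, {"tx": 0, "ty": 0.0003, "tz": 0.027, "roll": 0}, {"tx": 0, "ty": 0.0003, "tz": 0.035, "roll": 0}, {"tx": 0, "ty": 0.0003, "tz": 0.042, "roll": 0}, {"tx": 0, "ty": 0.0003, "tz": 0.048, "roll": 0}, {"tx": 0, "ty": 0.0003, "tz": 0.052, "roll": 0}, {"tx": 0, "ty": 0.0003, "tz": 0.054, "roll": 0}, {"tx": 0, "ty": 0.0003, "tz": 0.054, "roll": 0}, {"tx": 0, "ty": 0.0003, "tz": 0.054, "roll": 0}])

```text
clock: 25.15
tool_pos: [0.5129, -0.1416, 0.1517]
tool_rot: [-0.704, 0.71, 0.001, 0.002]
wrist_force: [0.4, -7.9, 7.3]
finger_gap: 0.0191
```

```bash
python3 - <<'E'
from h import *
from station import bot,imaging
o=bot.get_obs(); print(o["tool_pos"].round(4),o["tool_rot"].round(4),o["wrist_force"].round(1),o["moment"].round(2))
out=[]
for n,(x0,y0,x1,y1),k in [("scene",(230,165,380,230),5.2),("side",(250,130,400,270),2.3)]:
    im=imaging.read_camera(n)[:,:,::-1].copy(); cv2.imwrite(f"pics/{n}9.png",im); c=imaging.calibration(n)
    out.append(cv2.resize(im[y0:y1,x0:x1],None,fx=k,fy=k,interpolation=cv2.INTER_CUBIC))
w=imaging.read_camera("wrist")[:,:,::-1]; cv2.imwrite("pics/w9.png",w); wr=cv2.resize(w,(416,260))
H=out[0].shape[0]; C=np.zeros((H+260,780,3),np.uint8); C[:H]=out[0][:H,:780]
h=min(260,out[1].shape[0]); C[H:H+h,:345]=out[1][:h,:345]; C[H:H+260,360:776]=wr
cv2.imwrite("pics/c6.png",C)
E
```

```text
[ 0.5129 -0.1416  0.1517] [-0.7041  0.7101  0.0009  0.0016] [ 0.4 -7.9  7.3] [-1.33  0.3   0.09]
```

View pics/c6.png

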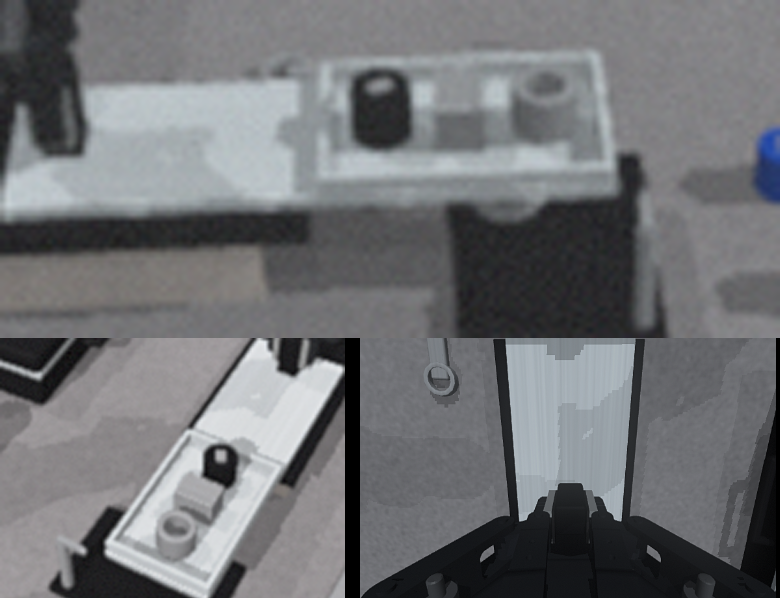

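```bash
python3 - <<'E'
from h import *
from station import imaging
d=imaging.calibration("side"); s=imaging.calibration("scene")
S=lambda x,y:(250+x/2.3-.3,130+(y-338)/2.3-.3)
C=lambda x,y:(230+x/5.2-.4,165+y/5.2-.4)
print("side rim L,R",px2w(d,*S(106,545),.078).round(4),px2w(d,*S(212,583),.078).round(4),"tip",px2w(d,*S(87,551),.0705).round(4))
print("scene rim far,near",px2w(s,*C(600,52),.078).round(4),px2w(s,*C(617,165),.078).round(4))
print("predicted px in c6: side mark",((w2px(d,(.569,.131,.0705))-[250,130]+.3)*2.3+[0,338]).round(0),"scene mark",((w2px(s,(.569,.131,.0705))-[230,165]+.4)*5.2).round(0))
for e in (.118,.122,.126): print(e,"side",[((w2px(d,(x,e-.002,.078))-[250,130]+.3)*2.3+[0,338]).round(0) for x in(.5565,.4665)],"scene",[((w2px(s,(x,e-.002,.078))-[230,165]+.4)*5.2).round(0) for x in(.5565,.4665)])
E
```

```text
side rim L,R [0.5552 0.1257 0.078 ] [0.4674 0.1171 0.078 ] tip [0.5684 0.1335 0.0705]
scene rim far,near [0.4687 0.1213 0.078 ] [0.556  0.1219 0.078 ]
predicted px in c6: side mark [ 88. 548.] scene mark [639. 194.]
0.118 side [array([111., 535.]), array([214., 582.])] scene [array([605., 166.]), array([589.,  50.])]
0.122 side [array([108., 539.]), array([211., 586.])] scene [array([613., 166.]), array([597.,  49.])]
0.126 side [array([106., 543.]), array([209., 590.])] scene [array([622., 165.]), array([605.,  49.])]
```

Request:
play_rows(plan=[{"tx": 0, "ty": 0, "tz": 0.002, "roll": 0}, {"tx": 0, "ty": 0, "tz": 0.005, "roll": 0}, {"tx": 0, "ty": 0, "tz": 0.0075, "roll": 0}, {"tx": 0, "ty": 0, "tz": 0.0085, "roll": 0}, {"tx": 0, "ty": 0, "tz": 0.0085, "roll": 0}, {"tx": 0, "ty": 0, "tz": 0.0085, "roll": 0}, {"tx": 0, "ty": 0, "tz": 0.0085, "roll": 0}])

```text
clock: 26.0
tool_pos: [0.5131, -0.1335, 0.1519]
tool_rot: [-0.704, 0.71, 0.001, 0.002]
wrist_force: [-0.5, -9.5, 7.1]
finger_gap: 0.0193
```

```bash
python3 - <<'E'
from h import *
from station import bot,imaging
o=bot.get_obs(); print(o["tool_pos"].round(4),o["tool_rot"].round(4),o["wrist_force"].round(1),o["finger_gap"])
A=[imaging.read_camera("side").astype(float) for _ in range(4)]; B=[imaging.read_camera("scene").astype(float) for _ in range(4)]
a=np.mean(A,0).astype(np.uint8)[:,:,::-1]; b=np.mean(B,0).astype(np.uint8)[:,:,::-1]
cv2.imwrite("pics/side10.png",a);cv2.imwrite("pics/scene10.png",b)
a=cv2.resize(a[200:250,270:360],None,fx=8,fy=8,interpolation=cv2.INTER_CUBIC)[:,:720]
b=cv2.resize(b[168:213,330:380],None,fx=4.4,fy=4.4,interpolation=cv2.INTER_CUBIC)
C=np.zeros((600,720,3),np.uint8);C[:400]=a;C[400:400+b.shape[0],:b.shape[1]]=b[:200]
cv2.imwrite("pics/c7.png",C)
E
```

```text
[ 0.5131 -0.1335  0.1519] [-0.7037  0.7105  0.0009  0.0018] [-0.5 -9.5  7.1] 0.019342760751278075
```

View pics/c7.png

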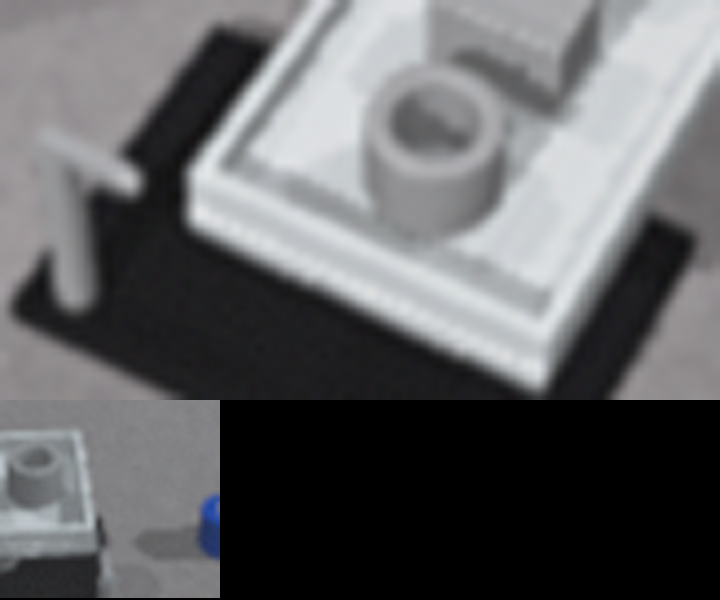

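```bash
python3 - <<'E'
from h import *
from station import imaging
d=imaging.calibration("side"); S=lambda x,y:(270+x/8-.45,200+y/8-.45)
for n,p,z in [("tip",(136,184),.0705),("root",(45,138),.0705),("L top",(188,204),.068),("L bot",(190,227),.06),("R top",(545,365),.068),("R bot",(545,389),.06),("mid bot",(368,308),.06)]: print(n,px2w(d,*S(*p),z).round(4))
T=lambda p:((w2px(d,p)-[270,200]+.45)*8).round(0)
print("mark .131",T((.569,.131,.0705)))
for e in(.129,.131,.133): print(e,[T((x,e,z)) for x in(.5565,.4665) for z in(.06,.068)])
E
```

```text
tip [0.5697 0.1348 0.0705]
root [0.5947 0.134  0.0705]
L top [0.5576 0.1324 0.068 ]
L bot [0.5571 0.1331 0.06  ]
R top [0.4681 0.131  0.068 ]
R bot [0.4673 0.1319 0.06  ]
mid bot [0.5111 0.1324 0.06  ]
mark .131 [147. 173.]
0.129 [array([201., 215.]), array([200., 195.]), array([554., 380.]), array([556., 361.])]
0.131 [array([197., 221.]), array([195., 201.]), array([550., 387.]), array([552., 368.])]
0.133 [array([192., 228.]), array([191., 208.]), array([546., 394.]), array([547., 375.])]
```

Request:
play_rows(plan=[{"tx": 0, "ty": 0, "tz": 0.001, "roll": 0}, {"tx": 0, "ty": 0, "tz": 0.0017, "roll": 0}, {"tx": 0, "ty": 0, "tz": 0.0018, "roll": 0}, {"tx": 0, "ty": 0, "tz": 0.0018, "roll": 0}, {"tx": 0, "ty": 0, "tz": 0.0018, "roll": 0}, {"tx": 0, "ty": 0, "tz": 0.0018, "roll": 0}])

```text
clock: 27.0
tool_pos: [0.5131, -0.1319, 0.152]
tool_rot: [-0.703, 0.711, 0.001, 0.002]
wrist_force: [-0.7, -10.6, 8.1]
finger_gap: 0.0191
```

```bash
python3 - <<'E'
from h import *
from station import bot,imaging
o=bot.get_obs(); print(o["clock"],o["tool_pos"].round(4),o["wrist_force"].round(1),o["finger_gap"])
A=np.mean([imaging.read_camera("side").astype(float) for _ in range(4)],0)[:,:,::-1].astype(np.uint8); B=cv2.imread("pics/side10.png")
f=lambda im:np.float32(cv2.cvtColor(im[205:250,292:340],cv2.COLOR_BGR2GRAY))
print("shift px",cv2.phaseCorrelate(f(B),f(A),cv2.createHanningWindow((48,45),cv2.CV_32F)))
d=imaging.calibration("side"); print("px per mm",(w2px(d,(.52,.132,.07))-w2px(d,(.52,.131,.07))).round(2))
E
```

```text
27.0 [ 0.5131 -0.1319  0.152 ] [ -0.7 -10.6   8.1] 0.019085074402580914
shift px ((-0.44645436618862533, 1.0611749343810075), 0.9493278953764174)
px per mm [-0.28  0.42]
```

```bash
python3 -c "
from station import bot
print(bot.job_done()); o=bot.get_obs(); print(o['clock'],o['tool_pos'].round(4),o['finger_gap'])"
```

```text
the job is handed in; nothing more can be done
None
the job is handed in; nothing more can be done
```

The job is handed in at about 27 s of the 72 s allowed. The mount, bar and tube stand side by side on the tray floor. The board was slid about 141 mm straight outward along the stage by its post, and the gripper is still holding it.

**Final checks**
- **Grip and flatness:** The finger opening reads 19 mm on the 20 mm post. The wrist force is about 8 N upward, so the gripper presses lightly down on the board. Pictures taken about 10 mm before the end show all three specimens upright in the tray and the board flat. A later close-up, about 2 mm before the end, covers the outer tray end and the pointer and shows the board clear of both anvil and pointer.
- **Edge against pointer:**
  - A side-camera picture before the last nudge showed the edge about 2 mm short.
  - After the nudge, the image shift of the board was about 2.2 mm. That puts the edge level with the tip to within roughly 1 mm.
  - Wrist-camera measurements plus the gripper's travel put the edge at y ≈ 132 mm and the tip at y ≈ 131–132 mm.

**What disagreed**
- **Side camera:** It read the tip's y position 2–3 mm higher than the wrist camera, so I relied on the difference between edge and tip within one picture.
- **Small drifts:** The tool leaned about 0.01 rad and shifted about 1.5 mm sideways while pushing against friction. Two side-camera readings along the edge hinted at a board yaw of about 0.01 rad, which is within measuring noise.

I did not view a picture after the final nudge, because my viewing allowance was used up. The last check was the numeric image comparison.

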